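# Close the shutter behind the guard with the reach rod

## Task

The bench unit's shutter slide stands behind its clear guard, where hands do not go. Take the bent rod from its rest, reach over the guard, hook the rod's leg behind the slide's tab and drag it gently towards the guard all the way to its stop, whose place is set inside the unit and must be felt, then keep a steady pull of about 9 N (6 to 12) on it against the stop for one second to latch it; the slide breaks above 18 N. Lay the rod back in both forks of its rest as you found it and let go, without leaning on the guard or disturbing the other things on the bench.

Things in the scene. Friction and masses are not known exactly. Their poses are not given: they have to be found in the camera images.
- unit: Shutter unit, fixed to the bench: a low grey deck (top 40 mm above the bench, 170 mm wide) with a white housing 180 mm tall behind it. Origin on the bench in the middle of its front edge, where the guard stands; x points from the guard to the housing (away from the robot at yaw 0), z up. The housing's front face is at x = 140 mm. Its position and yaw vary; it may stand on the left or on the right of the rest.
- guard: Clear upright guard plate along the front of the unit, 180 mm wide, at x = 0 to 6 mm of the unit (its top rail and brackets reach from x = -6 to 8 mm), top edge 128 mm above the bench, open above. Same origin and axes as the unit. Fixed.
- tab_back (a point): Centre of the back face (the face towards the housing) of the slide's upright black tab. The tab is 8 mm thick along the unit's x, 36 mm wide along its y, and stands 3 to 35 mm above the deck, that is 43 to 75 mm above the bench; this point is 59 mm above the bench. With the joint at 0 it lies at x = 94 mm, y = 0 in the unit's frame (46 mm before the housing), and moves to smaller x as the joint grows.
- shutter (a joint): Slide of the shutter with its upright tab, in m: 0 = fully open (tab near the housing). It grows as the tab moves in the unit's -x direction, towards the guard, until it meets a rigid stop inside the deck, which cannot be seen and is set anywhere from 0.024 to 0.036. It starts between 0 and 0.010, takes about 3.5 N to slide plus a little with speed, so a clearly higher steady pull with no more motion means the stop; it has no spring and stays where it is left.
- rod: Bent steel rod, 160 g or a little more or less, 8 mm thick. Origin in the middle of its flat-sided black grip (60 mm along x, 16 mm wide along y, 24 mm tall), which is close to its balance point. The shaft runs along x from -89 mm (with a knob of 18 mm diameter at its end) to +150 mm, and there bends square down (-z) into a leg that ends 100 mm below the shaft's axis. Lies level in its rest at the start, leg hanging down.
- rod_tip (a point): Lower end of the rod's leg, at x = 150, z = -100 mm in the rod's frame.
- rest: Rest for the rod, fixed: a base plate and two upright posts 110 mm apart (10 mm thick, 30 mm wide, at x = -55 and +55 mm), each with an upward fork. Origin on the bench under the middle between the posts, x along the rod, z up. The fork slots are 12 mm wide with flared mouths that reach 23 mm above the lying rod's axis. The rod lies with its origin at x = 0, y = 0, z = 150 mm of this frame and its x axis along the rest's x.
- timer: Bench timer, 62 x 66 x 19 mm, lying loose; leave alone. Origin at the centre of its underside.
- marker: Dark marker pen, 136 mm long, lying loose; leave alone. Origin at the centre of its underside.
- bottle_tall: Glass bottle with a cap, 70 mm diameter, 143 mm tall, standing loose; leave alone. Origin at the centre of its underside.
- bottle_small: Glass bottle with a cap, 56 mm diameter, 105 mm tall, standing loose; leave alone. Origin at the centre of its underside.
Things that resemble listed ones, but are neither listed nor needed, are in the scene too. There is more than one size of the rod; the job needs the larger.

How it is judged:
By the outcome, as a careful person would: the job done as asked, in the order asked, and still so for the second after the job is handed in, with the robot touching nothing.
It also fails if it takes over 72 s, if anything falls off the work surface, if the arm or the gripper's body presses on something with over 40 N, if the wrist force passes 120 N, or if a joint passes its speed limit or range.

## Robot

A 7-joint arm with a two-finger parallel gripper is mounted at the origin on a cart in front of the work surface, level with it; the furniture and walls round the work are solid. World frame = base frame: x ahead of the robot, y to its left, z up, the work surface at z = 0. Lengths are in m, angles in rad, forces in N, time in s.
With the tool pointing down it reaches from about 0.425 to 0.925 m from the base axis. Payload 6.8 kg.
Tool frame: the origin (TCP) lies on the front face of the gripper's body, between the roots of the fingers; the fingertips stand 73 mm ahead of it and the grasp point (between the pads) lies 54 mm ahead of it; z points along the fingers, y is the direction in which the jaws open and shut (so a half turn about z gives the same grasp; the last joint's range is limited). The gripper opens to 85 mm and grips with 20 to 120 N. Pads are 22 mm wide; open, the fingers measure 114 mm over their backs; the gripper's body (76 mm by 85 mm) begins 54 mm behind the grasp point. The pads swing forward as they close: fully open they stand 13 mm farther back than shut.
Start: joints at [1.241, 0.477, 0.022, 1.555, -0.011, 1.109, -0.083], TCP at [0.148, -0.658, 0.304] pointing down, gripper open.
Joint ranges: [-2.96, 2.96], [-0.34, 2.1], [-1.41, 1.46], [0.24, 2.44], [-1.37, 4.51], [0.17, 1.92], [-2.96, 2.96]. Speed limits (rad/s): [2.39, 2.39, 3.14, 3.14, 3.14, 3.14, 3.14].

## Interface

Orientations are given as a unit quaternion [w, x, y, z].
In Python, from station import get_obs, read_camera, hand_in, spot_in, cut_out, spot_point gives the robot as it stands. The module is installed in compiled form; this text tells all that it offers.
- The arm moves only by the tool move_arm, never from a script. Its arguments are lists of equal length, an entry for each row: "gripper": the opening, from 0 (shut) to 1 (fully open); "xyz": the shift along the tool's x, y, z in cm, a list of three; "twist": the turn about the tool's z in rad. A call has 1 to 5 rows; each row is the pose to reach, as a shift and turn from the pose commanded when the call began, along the tool's axes at that moment; what a row does not reach only later rows make up. A row lasts 1/12 s, in which the tool goes at most 41.7 mm and 7.16 degrees, less where a joint would pass 70% of its speed; a pose out of reach is approached as far as the arm can. A call with a gripper value outside its range is refused whole. The fingers move at their own pace and stop on an object; "squeeze" is the grip in N (left out, the last holds). Time passes only in rows, so rows that repeat a pose let the fingers close. It gives the time, the measured TCP pose, the force and the opening at its end, in the units of the state.
- get_obs(): the state, without advancing time (a new reading comes with each control period).
- read_camera(name): name is "scene" or "top" or "wrist"; returns a dict with "pixels" (420x560x3 uint8, red, green, blue), "fx", "fy", "cx", "cy" (pixels), "k1" (the pictures are not rectified: a ray, as slopes to the right and down, at radius r is drawn at 1 + k1 r^2 times it, then the intrinsics apply), "R" (3x3) and "t" (3): a world point X has camera coordinates R X + t. Camera axes: x right, y down, z forward; pixel columns grow to the right and rows downward; lengths in m; the calibration is good to about 2 mm. A picture is of the moment at which its call begins. There is no depth.
- hand_in(): hands the job in, once; it reports no verdict.
Trained networks look in the newest picture that a camera, given by its name, has taken for a name from the list of things; names that differ only in an ending like _2 or _b are one class to them, and where a whole thing is asked for, a point or a joint stands for the part that bears it (a point fixed in the world has none). Each returns a list of dicts, best first, with "p" (0 to 1); they miss things now and then, are a little off and sometimes report something else, mostly with a low value. They report only what shows in the picture. A call takes as long as a camera call. They do not tell look-alikes from the thing itself.
- spot_in(query, camera): "centre" ([x, y, z] in m, in world coordinates, good to about 4 mm: the middle of the surface that is visible of it).
- cut_out(query, camera): "pixels" (420x560 bool, what is visible of it).
- spot_point(query, camera): "centre" ([x, y, z] in m, in world coordinates, good to about 4 mm: a listed point, or the origin of a listed thing).
The state is a dict: "t": time; "q": joint angles; "joint_vel": joint speeds; "joint_torque": joint torques, N m; "eef_pos": TCP position; "tool_rot": TCP orientation; "contact_force": force on the tool from outside, world axes, zero at the start; "torque": the same for the moment, N m; "gripper_width": opening from 0.0 (shut) to 1.0 (fully open).
Only numpy, scipy, OpenCV 4.12 (cv2) and the standard library are available. Lean on these libraries where they do the work, as an engineer would, in place of code of your own. Each camera call takes 0.05 s, during which the arm holds its last target.

## Working session

There is one attempt and no reset: what is moved stays moved. The work goes in short steps, Python scripts to look and compute and a tool call to move; the robot and the scene stay as the last step left them, time stands still between calls to the robot, and variables do not carry over. Pictures are saved under pics/ and viewed, and the job is handed in when it is done.

Besides the shell and the picture viewer there is one more tool, called after "Call:" as name(argument=value, ...) on one line, values as JSON. move_arm: Moves the arm, as the interface text tells. Its arguments: {"type":"object","properties":{"gripper":{"type":"array","items":{"type":"number"}},"xyz":{"type":"array","items":{"type":"array","items":{"type":"number"}}},"twist":{"type":"array","items":{"type":"number"}},"squeeze":{"type":"number"}},"required":["gripper","xyz","twist"]}

```bash
mkdir -p pics; cat > h.py <<'E'
import numpy as np, cv2
from station import *
def save(n,f):
    c=read_camera(n); cv2.imwrite('pics/'+f,c['pixels'][:,:,::-1]); return c
def proj(c,X):
    p=c['R']@np.array(X)+c['t']; u=p[:2]/p[2]; u=u*(1+c['k1']*(u@u)); return np.array([c['fx']*u[0]+c['cx'],c['fy']*u[1]+c['cy']])
def ray(c,px):
    d=np.array([(px[0]-c['cx'])/c['fx'],(px[1]-c['cy'])/c['fy']]); u=d.copy()
    for _ in range(20): u=d/(1+c['k1']*(u@u))
    return -c['R'].T@c['t'], c['R'].T@np.array([u[0],u[1],1])
def onz(c,px,z):
    o,d=ray(c,px); return o+d*(z-o[2])/d[2]
E
python3 - <<'E'
from h import *
o=get_obs(); print(o)
for n in ['scene','top']:
    c=save(n,n+'0.png'); print(n, -c['R'].T@c['t'])
    for q in ['unit','rod','rest','guard','shutter','timer','marker','bottle_tall','bottle_small']:
        print(q,[(round(d['p'],2),np.round(d['centre'],3).tolist()) for d in spot_point(q,n)] if q!='shutter' else '')
    for q in ['tab_back','rod_tip']: print(q,[(round(d['p'],2),np.round(d['centre'],3).tolist()) for d in spot_point(q,n)])
E
```

```text
{'t': 0.0, 'q': array([ 1.24093146,  0.47783471,  0.02231684,  1.5564959 , -0.01147   ,
        1.10929338, -0.08309004]), 'joint_vel': array([ 0.00174728,  0.00124633,  0.00062937, -0.00052743, -0.00063407,
       -0.00049134,  0.00035214]), 'joint_torque': array([-7.22855602e-04, -5.96454406e+01,  1.60778582e+00, -2.81197000e+01,
        1.24153990e-02,  9.40399943e-03, -2.56235012e-06]), 'eef_pos': array([ 0.14836176, -0.65800276,  0.30288318]), 'tool_rot': array([-9.33659936e-04,  9.93854801e-01,  1.10687524e-01, -1.84265879e-04]), 'contact_force': array([0.98463732, 0.81215303, 1.34743664]), 'torque': array([-0.01604638, -0.0134148 ,  0.03846064]), 'gripper_width': 0.9970704673275336}
scene [-0.09391574  0.6421346   0.82013976]
unit [(0.85, [0.571, -0.189, 0.002])]
rod [(0.84, [0.604, 0.15, 0.15]), (0.68, [0.434, 0.271, 0.005]), (0.5, [0.415, -0.194, 0.002])]
rest [(0.61, [0.605, 0.151, -0.002]), (0.51, [0.569, -0.19, 0.002])]
guard [(0.64, [0.575, -0.189, 0.002])]
shutter 
timer [(0.94, [0.432, -0.036, 0.0])]
marker [(0.75, [0.436, 0.274, 0.005])]
bottle_tall [(0.87, [0.558, 0.358, 0.0])]
bottle_small [(0.77, [0.486, 0.403, 0.001])]
tab_back [(0.49, [0.662, -0.188, 0.06])]
rod_tip [(0.7, [0.747, 0.125, 0.051]), (0.58, [0.333, -0.286, 0.009])]
top [0.26223741 0.11601988 1.52790714]
unit [(0.82, [0.57, -0.185, -0.0])]
rod [(0.77, [0.6, 0.153, 0.149]), (0.47, [0.415, -0.195, 0.008])]
rest [(0.84, [0.596, 0.152, 0.002])]
guard [(0.89, [0.569, -0.19, 0.004]), (0.21, [0.436, 0.274, 0.001])]
shutter 
timer [(0.88, [0.43, -0.04, 0.001])]
marker [(0.74, [0.437, 0.275, 0.004])]
bottle_tall [(0.92, [0.567, 0.361, 0.005])]
bottle_small [(0.89, [0.481, 0.402, 0.003])]
tab_back [(0.69, [0.431, -0.04, 0.001]), (0.66, [0.668, -0.192, 0.062])]
rod_tip [(0.76, [0.323, -0.288, 0.002]), (0.75, [0.751, 0.126, 0.049])]
```

View pics/scene0.png

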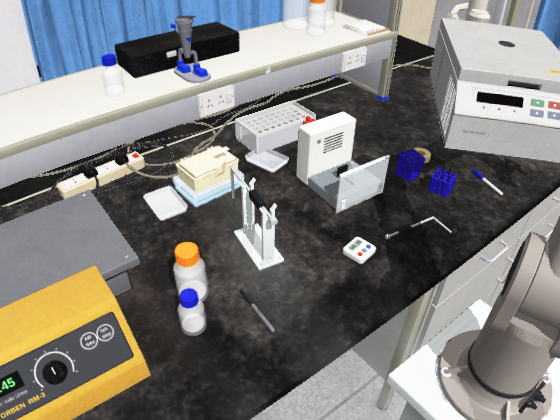

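View pics/top0.png

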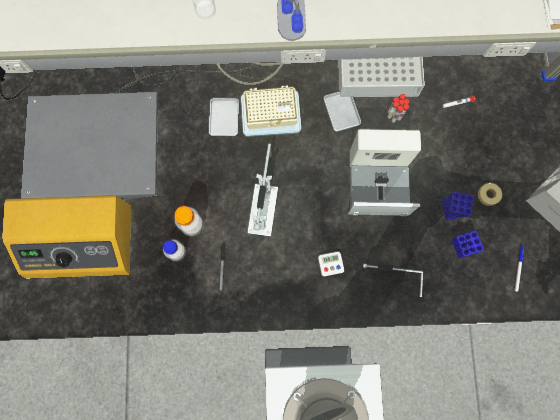

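```bash
python3 - <<'E'
from h import *
c=read_camera('top');p=c['pixels'][:,:,::-1]
a=cv2.resize(p[130:245,235:435],None,fx=4,fy=4,interpolation=cv2.INTER_CUBIC); cv2.imwrite('pics/topz.png',a)
s=read_camera('scene');p=s['pixels'][:,:,::-1]
b=cv2.resize(p[100:280,220:400],None,fx=3.3,fy=3.3,interpolation=cv2.INTER_CUBIC); cv2.imwrite('pics/scz.png',b)
E
```

```text
(no output)
```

View pics/topz.png

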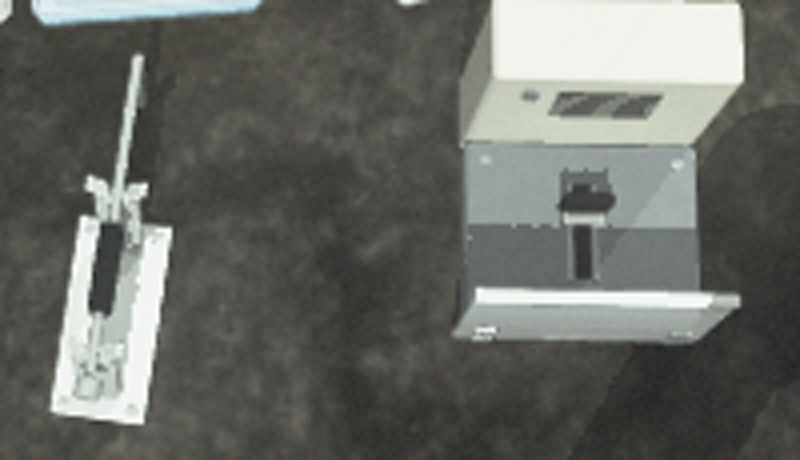

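View pics/scz.png

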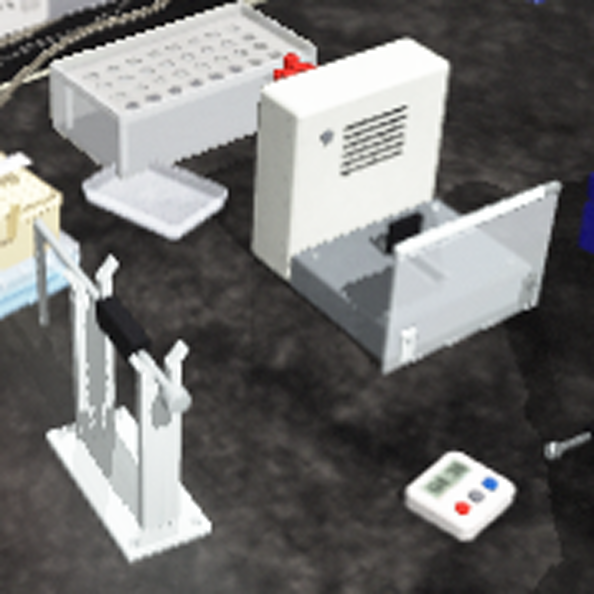

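```bash
python3 - <<'E'
from h import *
c=read_camera('top')
f=lambda u,v:(235+(u+.5)/4-.5,130+(v+.5)/4-.5)
def P(n,u,v,z): print(n,np.round(onz(c,f(u,v),z),4)[:2]); return onz(c,f(u,v),z)[:2]
def yaw(a,b): d=b-a; print('  yaw',np.arctan2(d[1],d[0]),np.linalg.norm(d))
a=P('deckBL',462,143,.04);b=P('deckBR',697,148,.04);yaw(b,a)
m=(a+b)/2; print('mid',m)
a=P('railL',478,297,.128);b=P('railR',740,304,.128);yaw(b,a);print((a+b)/2)
a=P('hTopL',495,78,.18);b=P('hTopR',742,82,.18);yaw(b,a);print((a+b)/2)
a=P('gbL',455,338,.0);b=P('gbR',693,342,.0);yaw(b,a);print((a+b)/2)
k=P('bend',138,58,.154);g=P('gripmid',106,270,.16);kn=P('knob',88,385,.15);yaw(g,k);yaw(kn,k)
q=[P('r',78,215,.008),P('r',173,228,.008),P('r',145,425,.008),P('r',50,410,.008)]
yaw(q[3],q[0]);yaw(q[2],q[1]);print(sum(q)/4)
a=P('tabL',558,200,.075);b=P('tabR',615,200,.075);yaw(b,a);print((a+b)/2)
s=read_camera('scene')
g=lambda u,v:(220+(u+.5)/3.3-.5,100+(v+.5)/3.3-.5)
for n,u,v,z in [('bend',40,222,.15),('knob',178,400,.15),('gripA',108,310,.162),('gripB',138,345,.162),('railL',392,250,.128),('railR',558,185,.128),('gbL',385,372,0)]:
    print(n,np.round(onz(s,g(u,v),z),4)[:2])
E
```

```text
deckBL [ 0.7153 -0.1104]
deckBR [ 0.7054 -0.2822]
  yaw 1.5134135309645897 0.17210036688255265
mid [ 0.71032921 -0.19628907]
railL [ 0.5792 -0.1008]
railR [ 0.5681 -0.2781]
  yaw 1.5084127666579221 0.1775581265122515
[ 0.5736338  -0.18945575]
hTopL [ 0.7172 -0.114 ]
hTopR [ 0.7085 -0.2788]
  yaw 1.518508646726069 0.1650077665513613
[ 0.71285242 -0.19643809]
gbL [ 0.5777 -0.1017]
gbR [ 0.5686 -0.2768]
  yaw 1.5187342448851537 0.17538334751939083
[ 0.57317007 -0.18925432]
bend [0.7489 0.1244]
gripmid [0.599  0.1503]
knob [0.5235 0.1647]
  yaw -0.17096159445857248 0.1521258861628785
  yaw -0.17662839378757664 0.2290137601604955
r [0.6793 0.1738]
r [0.6668 0.1035]
r [0.5193 0.129 ]
r [0.5328 0.1979]
  yaw -0.16301667992541743 0.14842617503321207
  yaw -0.17130720307134775 0.14965121535893394
[0.5995391  0.15102025]
tabL [ 0.6599 -0.1706]
tabR [ 0.6585 -0.2111]
  yaw 1.5357185924496952 0.040552827871211845
[ 0.65922936 -0.1908755 ]
bend [0.746  0.1241]
knob [0.5157 0.1664]
gripA [0.6108 0.1556]
gripB [0.5666 0.1619]
railL [ 0.5774 -0.0921]
railR [ 0.5627 -0.2712]
gbL [ 0.5766 -0.1005]
```

```bash
cat > go.py <<'E'
import sys
from h import *
from scipy.spatial.transform import Rotation as Ro
def plan(tgt,yaw=None,o=None):
    o=o or get_obs(); q=o['tool_rot']; R=Ro.from_quat([q[1],q[2],q[3],q[0]]).as_matrix()
    y=np.arctan2(R[1,0],R[0,0]); s=R.T@(np.array(tgt)-o['eef_pos'])*100
    print('t',round(o['t'],2),'pos',np.round(o['eef_pos'],4),'yaw',round(y,4),'tilt',np.round(R[:,2],4),'F',np.round(o['contact_force'],2),'T',np.round(o['torque'],2),'w',round(o['gripper_width'],3))
    print('shift cm',np.round(s,2),'twist',None if yaw is None else round(y-yaw,4))
if __name__=='__main__':
    a=list(map(float,sys.argv[1:])); plan(a[:3],a[3] if len(a)>3 else None)
E
python3 go.py 0.45 -0.35 0.30 -0.172; python3 go.py 0.601 0.151 0.30 -0.172
```

```text
t 1.3 pos [ 0.1485 -0.6585  0.3039] yaw 0.2217 tilt [ 0. -0. -1.] F [ 0.79 -0.25 -0.22] T [ 0.    0.   -0.03] w 0.995
shift cm [ 36.2  -23.46   0.39] twist 0.3937
t 1.3 pos [ 0.1485 -0.6585  0.3039] yaw 0.2217 tilt [ 0. -0. -1.] F [ 0.79 -0.25 -0.22] T [ 0.    0.   -0.03] w 0.995
shift cm [ 61.94 -69.01   0.39] twist 0.3937
```

Call:
move_arm(gripper=[1,1,1,1,1], xyz=[[3.4,-2.2,0],[6.8,-4.4,0],[10.2,-6.6,0],[13.6,-8.8,0],[17,-11,0]], twist=[0,0,0,0,0])

```text
t: 1.72
eef_pos: [0.2912, -0.5123, 0.3041]
tool_rot: [0.0, 0.994, 0.111, 0.0]
contact_force: [-0.3, -0.1, 0.1]
gripper_width: 0.998
```

Call:
move_arm(gripper=[1,1,1,1,1], xyz=[[3.4,-2.2,0],[6.8,-4.4,0],[10.2,-6.6,0],[13.6,-8.8,0],[17,-11,0]], twist=[0,0,0,0,0])

```text
t: 2.13
eef_pos: [0.4329, -0.3675, 0.3043]
tool_rot: [0.0, 0.994, 0.111, 0.0]
contact_force: [0.4, 0.4, 0.0]
gripper_width: 1.003
```

```bash
python3 go.py 0.601 0.151 0.30 -0.172
```

```text
t 2.13 pos [ 0.4329 -0.3675  0.3043] yaw 0.2216 tilt [ 5.e-04 -5.e-04 -1.e+00] F [0.35 0.39 0.01] T [-0.04  0.03  0.05] w 1.003
shift cm [ 27.8  -46.89   0.41] twist 0.3936
```

Call:
move_arm(gripper=[1,1,1,1,1], xyz=[[2,-3.4,0],[4,-6.8,0],[6,-10.2,0],[8,-13.6,0],[10,-17,0]], twist=[0,0,0,0,0])

```text
t: 2.55
eef_pos: [0.4922, -0.1795, 0.3042]
tool_rot: [0.0, 0.994, 0.111, 0.0]
contact_force: [0.9, 0.4, -0.2]
gripper_width: 1.005
```

Call:
move_arm(gripper=[1,1,1,1,1], xyz=[[2,-3.4,0],[4,-6.8,0],[6,-10.2,0],[8,-13.6,0],[10,-17,0]], twist=[0.08,0.16,0.24,0.32,0.394])

```text
t: 2.97
eef_pos: [0.5524, 0.0084, 0.3042]
tool_rot: [0.0, 0.996, -0.088, 0.0]
contact_force: [0.7, -0.2, 0.8]
gripper_width: 0.997
```

```bash
python3 go.py 0.601 0.151 0.30 -0.172
```

```text
t 2.97 pos [0.5524 0.0084 0.3042] yaw -0.1764 tilt [ 7.e-04 -2.e-04 -1.e+00] F [ 0.72 -0.25  0.83] T [-0.05 -0.05 -0.01] w 0.997
shift cm [  2.28 -14.89   0.42] twist -0.0044
```

Call:
move_arm(gripper=[1,1,1,1,1], xyz=[[0.6,-3.8,0],[1.1,-7.6,0],[1.7,-11.2,0],[2.1,-14.4,0],[2.1,-14.4,0]], twist=[0,0,0,0,0])

```text
t: 3.38
eef_pos: [0.5976, 0.1535, 0.3041]
tool_rot: [-0.003, 0.997, -0.081, 0.0]
contact_force: [-0.5, 0.4, -0.3]
gripper_width: 1.0
```

```bash
python3 - <<'E'
from h import *
c=save('wrist','w1.png'); print(-c['R'].T@c['t'])
print([(round(d['p'],2),np.round(d['centre'],4).tolist()) for d in spot_point('rod','wrist')])
print([(round(d['p'],2),np.round(d['centre'],4).tolist()) for d in spot_in('rod','wrist')])
print([(round(d['p'],2),np.round(d['centre'],4).tolist()) for d in spot_point('rod_tip','wrist')])
E
python3 go.py 0.601 0.151 0.204 -0.172
```

```text
[0.66631547 0.14217691 0.37454067]
[(0.84, [0.6013, 0.1512, 0.1452])]
[(0.88, [0.621, 0.1463, 0.1487]), (0.55, [0.426, -0.1358, 0.0069])]
[]
t 3.58 pos [0.5974 0.1434 0.3037] yaw -0.1736 tilt [-4.0e-04 -1.2e-03 -1.0e+00] F [ 0.18  0.04 -1.09] T [-0.   -0.04  0.03] w 1.005
shift cm [ 0.22 -0.82  9.97] twist -0.0016
```

View pics/w1.png

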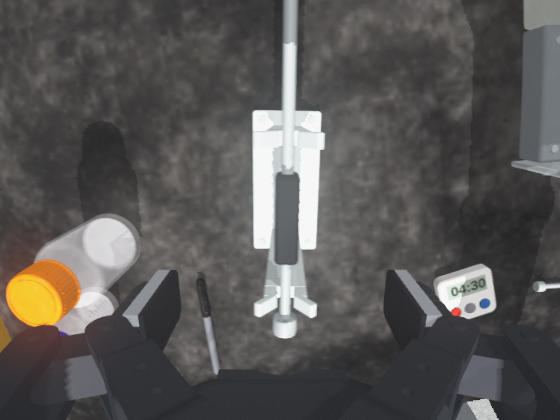

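```bash
python3 - <<'E'
from h import *
c=read_camera('wrist')
for n,p,z in [('gripfront',(288,177),.162),('gripback',(287,262),.162),('knob',(285,326),.155),('shaft',(290,60),.154),('shaftnear',(288.5,165),.154)]: print(n,onz(c,p,z)[:2])
E
python3 go.py 0.601 0.151 0.204 -0.172
```

```text
gripfront [0.63053083 0.13397498]
gripback [0.57498283 0.14414718]
knob [0.52253805 0.15449759]
shaft [0.69829717 0.12096437]
shaftnear [0.63669528 0.13244731]
t 3.63 pos [0.5975 0.143  0.3038] yaw -0.1745 tilt [-2.0e-04 -1.2e-03 -1.0e+00] F [-0.39 -1.18 -0.71] T [ 0.02 -0.04  0.05] w 0.999
shift cm [ 0.21 -0.86  9.98] twist -0.0025
```

```bash
python3 - <<'E'
from h import *
c=save('wrist','w2.png')
p=c['pixels'][:,:,::-1]
cv2.imwrite('pics/w2z.png',cv2.resize(p[0:350,220:370],None,fx=1.7*2,fy=1.7,interpolation=cv2.INTER_CUBIC))
g=cv2.cvtColor(p,cv2.COLOR_BGR2GRAY)
m=cut_out('rod','wrist')[0]['pixels']
for r in range(0,350,25):
    cols=np.where(m[r])[0]
    if len(cols):
        u=(cols.min()+cols.max())/2; print(r,cols.min(),cols.max(),np.round(onz(c,(u,r),.154 if not 177<=r<=265 else .162)[:2],4))
print([(round(d['p'],2),np.round(d['centre'],4).tolist()) for d in spot_point('rod','wrist')])
E
python3 go.py 0.601 0.151 0.204 -0.172
```

```text
0 260 275 [0.7335 0.1275]
25 261 273 [0.72   0.1303]
50 260 273 [0.7064 0.1331]
75 261 273 [0.6923 0.1354]
100 262 273 [0.678  0.1377]
125 261 274 [0.6634 0.1405]
150 260 273 [0.6484 0.1439]
175 259 279 [0.6326 0.1453]
200 255 279 [0.6185 0.1489]
225 255 280 [0.6024 0.1516]
250 255 279 [0.5856 0.1551]
275 263 274 [0.5642 0.1584]
300 263 274 [0.545  0.1621]
325 257 281 [0.5248 0.1655]
[(0.89, [0.6042, 0.1512, 0.1456]), (0.17, [0.4316, 0.2735, 0.0005])]
t 3.78 pos [0.5975 0.1433 0.304 ] yaw -0.1744 tilt [ 1.e-04 -6.e-04 -1.e+00] F [0.35 0.2  0.3 ] T [0.   0.   0.01] w 0.998
shift cm [ 0.21 -0.83 10.  ] twist -0.0024
```

View pics/w2.png

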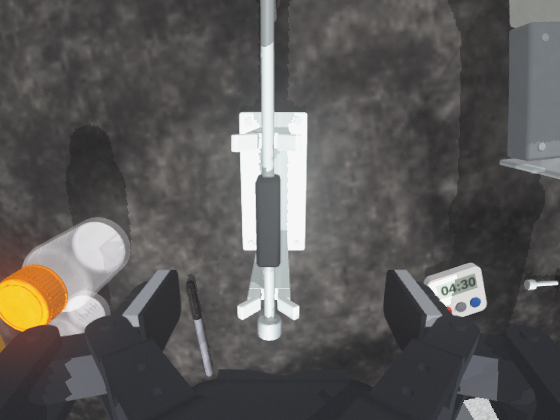

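Call:
move_arm(gripper=[1,1,1,1,1], xyz=[[0.4,-0.85,0],[0.4,-0.85,2.5],[0.4,-0.85,5],[0.4,-0.85,7],[0.4,-0.85,7]], twist=[0,0,0,0,0])

```text
t: 4.2
eef_pos: [0.601, 0.1519, 0.2297]
tool_rot: [0.001, 0.996, -0.086, -0.003]
contact_force: [-0.5, -0.5, -0.9]
gripper_width: 1.001
```

```bash
python3 - <<'E'
from h import *
c=save('wrist','w3.png')
c=save('scene','s3.png')
p=c['pixels'][:,:,::-1]
cv2.imwrite('pics/s3z.png',cv2.resize(p[90:290,200:350],None,fx=3,fy=3))
E
python3 go.py 0.603 0.151 0.204 -0.176
```

```text
t 4.3 pos [0.603  0.1527 0.2338] yaw -0.1724 tilt [-1.e-03 -1.e-04 -1.e+00] F [-0.09  0.61  0.08] T [0.03 0.   0.01] w 1.0
shift cm [0.04 0.16 2.98] twist 0.0036
```

View pics/w3.png

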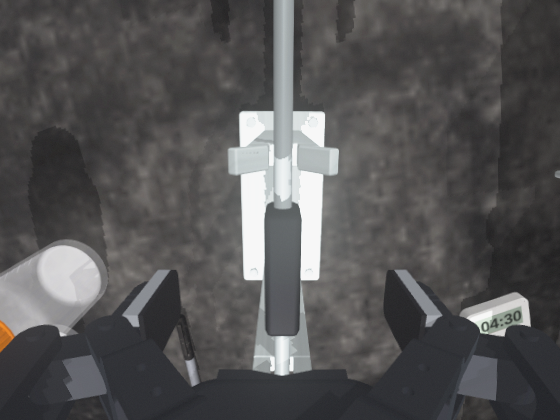

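View pics/s3z.png

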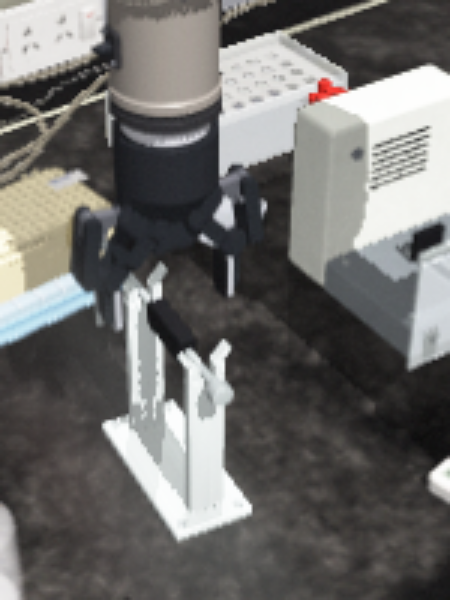

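Call:
move_arm(gripper=[1,1,1,1,1], xyz=[[0,0.1,1.5],[0,0.1,3],[0,0.1,3],[0,0.1,3],[0,0.1,3]], twist=[0,0,0,0,0])

```text
t: 4.72
eef_pos: [0.6036, 0.152, 0.2058]
tool_rot: [-0.001, 0.996, -0.086, 0.001]
contact_force: [-0.3, 0.3, 0.0]
gripper_width: 1.002
```

Call:
move_arm(gripper=[0.3,0.2,0.15,0.1,0.0], xyz=[[0,0,0],[0,0,0],[0,0,0],[0,0,0],[0,0,0]], twist=[0,0,0,0,0], squeeze=40)

```text
t: 5.13
eef_pos: [0.6027, 0.1515, 0.2041]
tool_rot: [-0.0, 0.996, -0.086, 0.0]
contact_force: [0.4, 0.5, 0.3]
gripper_width: 0.301
```

Call:
move_arm(gripper=[0,0,0,0,0], xyz=[[0,0,0],[0,0,0],[0,0,0],[0,0,0],[0,0,0]], twist=[0,0,0,0,0])

```text
t: 5.55
eef_pos: [0.6028, 0.1517, 0.2041]
tool_rot: [-0.0, 0.996, -0.086, 0.0]
contact_force: [-0.4, 0.1, 3.0]
gripper_width: 0.178
```

```bash
python3 go.py 0.603 0.151 0.264 -0.176
```

```text
t 5.55 pos [0.6028 0.1517 0.2041] yaw -0.1721 tilt [ 3.e-04  1.e-04 -1.e+00] F [-0.36  0.11  2.97] T [0.02 0.11 0.04] w 0.178
shift cm [ 0.04  0.06 -5.99] twist 0.0039
```

Call:
move_arm(gripper=[0,0,0,0,0], xyz=[[0,0,0],[0,0,0],[0,0,-0.7],[0,0,-1.5],[0,0,-2.5]], twist=[0,0,0,0,0], squeeze=120)

```text
t: 5.97
eef_pos: [0.6021, 0.1513, 0.2288]
tool_rot: [0.0, 0.996, -0.086, -0.001]
contact_force: [-0.4, 0.2, -1.1]
gripper_width: 0.169
```

Call:
move_arm(gripper=[0,0,0,0,0], xyz=[[0,0,-2],[0,0,-5],[0,0,-8.5],[0,0,-12],[0,0,-12]], twist=[0,0,0,0,0])

```text
t: 6.38
eef_pos: [0.6052, 0.1528, 0.3578]
tool_rot: [-0.002, 0.996, -0.086, 0.006]
contact_force: [1.1, 1.1, -0.6]
gripper_width: 0.167
```

```bash
python3 - <<'E'
from h import *
save('scene','s4.png');save('wrist','w4.png');save('top','t4.png')
for n in ['scene','top','wrist']: print([(round(d['p'],2),np.round(d['centre'],4).tolist()) for d in spot_point('rod_tip',n)])
E
python3 go.py 0.603 0.151 0.35 -0.056
```

```text
[(0.84, [0.7518, 0.1297, 0.2077]), (0.48, [0.3298, -0.2883, 0.0083])]
[(0.54, [0.326, -0.2894, 0.0067]), (0.4, [0.5662, -0.1871, 0.0014])]
[]
t 6.68 pos [0.602  0.1512 0.3473] yaw -0.1722 tilt [-2.8e-03 -9.0e-04 -1.0e+00] F [-0.62  1.1  -2.04] T [0.01 0.03 0.03] w 0.168
shift cm [ 0.1   0.   -0.27] twist -0.1162
```

View pics/s4.png

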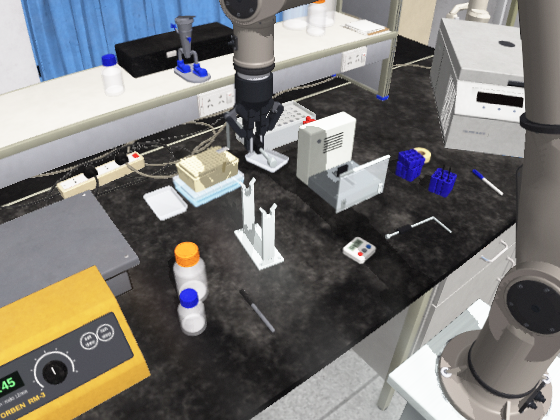

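View pics/w4.png

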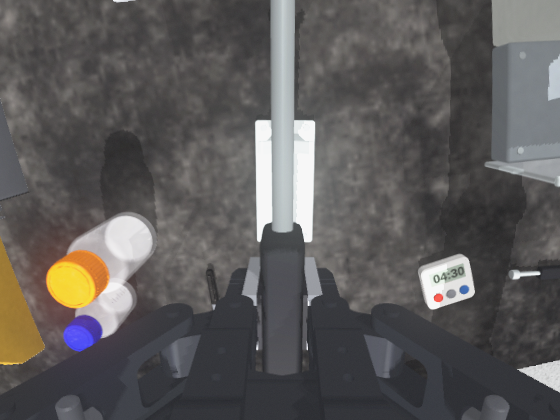

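Call:
move_arm(gripper=[0,0,0,0,0], xyz=[[-0.1,3,0],[-0.2,6.3,0],[-0.3,9.8,0],[-0.4,13.3,0],[-0.5,16.8,0]], twist=[0,0,0,0,0])

```text
t: 7.1
eef_pos: [0.5679, -0.0146, 0.3476]
tool_rot: [0.0, 0.996, -0.086, -0.001]
contact_force: [0.8, 0.4, -1.5]
gripper_width: 0.168
```

Call:
move_arm(gripper=[0,0,0,0,0], xyz=[[-0.1,3.4,0],[-0.2,6.9,0],[-0.3,10.4,0],[-0.4,13.9,0],[-0.4,17.2,0]], twist=[-0.03,-0.06,-0.09,-0.116,-0.116])

```text
t: 7.52
eef_pos: [0.5342, -0.1838, 0.3477]
tool_rot: [-0.0, 1.0, -0.028, -0.001]
contact_force: [0.3, 0.3, -1.0]
gripper_width: 0.163
```

Call:
move_arm(gripper=[0,0,0], xyz=[[0,0,0],[0,0,0],[0,0,0]], twist=[0,0,0])

```text
t: 7.77
eef_pos: [0.5353, -0.1812, 0.3479]
tool_rot: [-0.001, 1.0, -0.028, -0.001]
contact_force: [0.1, 0.2, -1.5]
gripper_width: 0.165
```

```bash
python3 - <<'E'
from h import *
w=save('wrist','w5.png');t=save('top','t5.png')
p=t['pixels'][:,:,::-1]
cv2.imwrite('pics/t5z.png',cv2.resize(p[120:230,320:450],None,fx=5,fy=5,interpolation=cv2.INTER_CUBIC))
s=save('scene','s5.png')
p=s['pixels'][:,:,::-1]
cv2.imwrite('pics/s5z.png',cv2.resize(p[80:230,270:420],None,fx=4,fy=4,interpolation=cv2.INTER_CUBIC))
for q in ['rod_tip','tab_back']:
  for n in ['scene','top','wrist']: print(q,n,[(round(d['p'],2),np.round(d['centre'],4).tolist()) for d in spot_point(q,n)])
E
python3 go.py 0.534 -0.187 0.35 -0.056
```

```text
rod_tip scene [(0.62, [0.3311, -0.2892, 0.0079]), (0.57, [0.6829, -0.1851, 0.1918])]
rod_tip top [(0.57, [0.6821, -0.1877, 0.194])]
rod_tip wrist []
tab_back scene [(0.54, [0.6619, -0.1924, 0.0607])]
tab_back top [(0.65, [0.6648, -0.19, 0.0598])]
tab_back wrist [(0.54, [0.6652, -0.1928, 0.0587])]
t 8.22 pos [ 0.5357 -0.1815  0.3489] yaw -0.0555 tilt [ 1.e-04 -0.e+00 -1.e+00] F [ 0.09  0.45 -1.48] T [-0.06  0.02 -0.02] w 0.165
shift cm [-0.13  0.56 -0.11] twist 0.0005
```

View pics/w5.png

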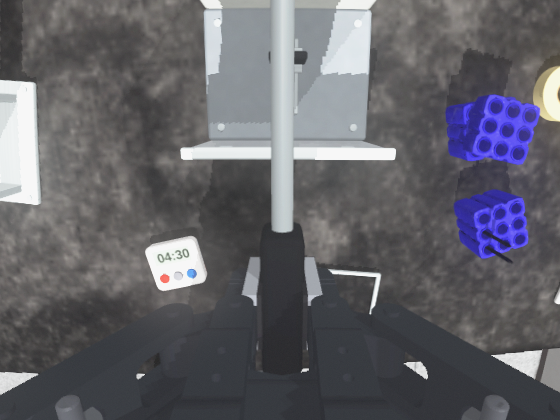

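View pics/t5z.png

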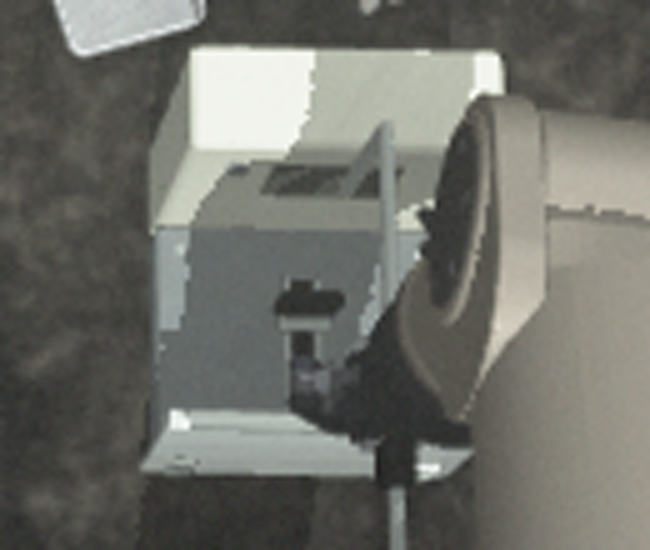

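View pics/s5z.png

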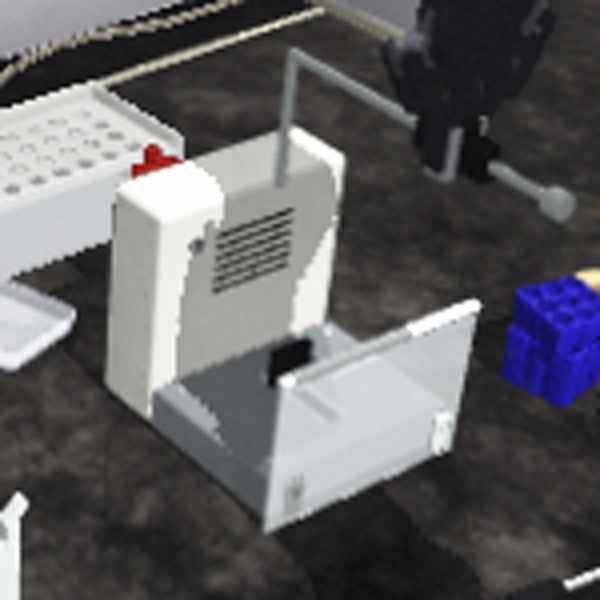

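Call:
move_arm(gripper=[0,0,0,0,0], xyz=[[0.2,0.5,0],[0.2,0.5,2.5],[0.2,0.5,5],[0.2,0.5,7.5],[0.2,0.5,9]], twist=[0,0,0,0,0])

```text
t: 8.63
eef_pos: [0.5363, -0.1873, 0.2565]
tool_rot: [-0.0, 1.0, -0.028, -0.001]
contact_force: [-1.1, -0.4, -1.3]
gripper_width: 0.167
```

Call:
move_arm(gripper=[0,0], xyz=[[0,0,0],[0,0,0]], twist=[0,0])

```text
t: 8.8
eef_pos: [0.5371, -0.1873, 0.2586]
tool_rot: [-0.0, 1.0, -0.028, -0.001]
contact_force: [-0.4, -0.5, -1.0]
gripper_width: 0.167
```

```bash
python3 - <<'E'
from h import *
w=save('wrist','w6.png');t=save('top','t6.png')
p=t['pixels'][:,:,::-1]
cv2.imwrite('pics/t6z.png',cv2.resize(p[120:230,320:450],None,fx=5,fy=5,interpolation=cv2.INTER_CUBIC))
s=save('scene','s6.png')
p=s['pixels'][:,:,::-1]
cv2.imwrite('pics/s6z.png',cv2.resize(p[80:230,270:420],None,fx=4,fy=4,interpolation=cv2.INTER_CUBIC))
for q in ['rod_tip','tab_back']:
  for n in ['scene','top','wrist']: print(q,n,[(round(d['p'],2),np.round(d['centre'],4).tolist()) for d in spot_point(q,n)])
E
python3 go.py 0.537 -0.187 0.204 -0.056
```

```text
rod_tip scene [(0.92, [0.6875, -0.1954, 0.1089]), (0.69, [0.33, -0.2861, 0.0092]), (0.65, [0.6616, -0.1921, 0.0597]), (0.42, [0.432, -0.0361, 0.0045])]
rod_tip top [(0.74, [0.6875, -0.1959, 0.106])]
rod_tip wrist []
tab_back scene [(0.52, [0.6582, -0.1901, 0.0604])]
tab_back top [(0.61, [0.664, -0.19, 0.0642])]
tab_back wrist [(0.56, [0.6654, -0.1913, 0.0594]), (0.33, [0.5691, -0.1877, 0.0003])]
t 9.25 pos [ 0.5375 -0.187   0.2594] yaw -0.0562 tilt [ 9.e-04 -3.e-04 -1.e+00] F [ 0.25 -0.74 -2.3 ] T [-0.02  0.01 -0.02] w 0.166
shift cm [-0.05 -0.    5.54] twist -0.0002
```

View pics/t6z.png

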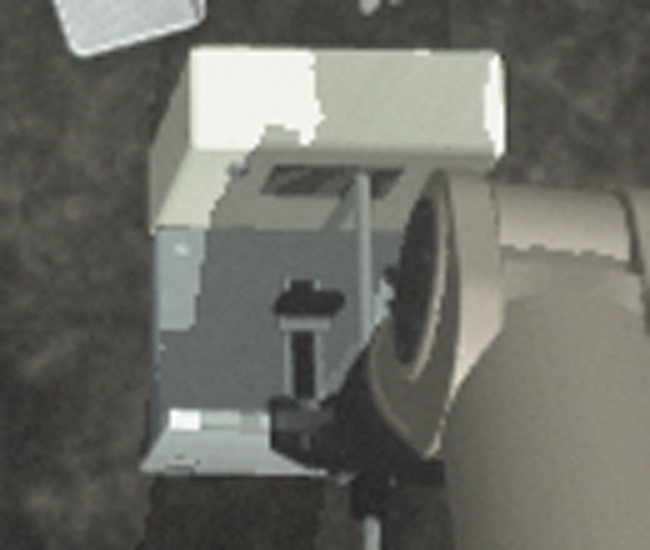

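View pics/s6z.png

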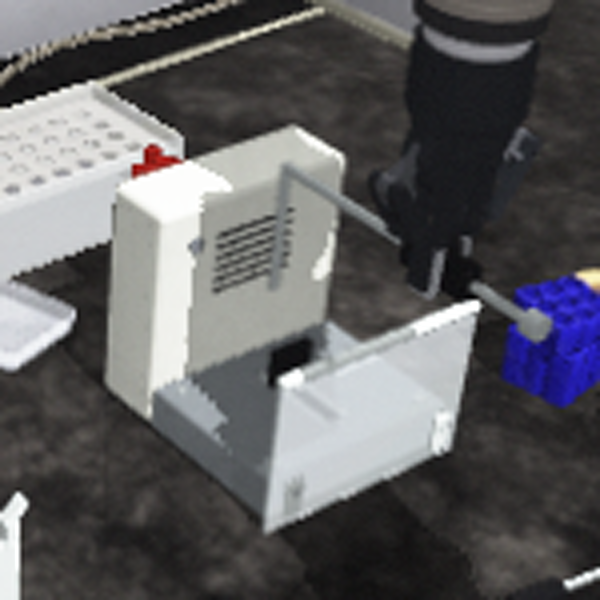

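Call:
move_arm(gripper=[0,0,0,0,0], xyz=[[0,0,1],[0,0,2],[0,0,3],[0,0,3.5],[0,0,3.5]], twist=[0,0,0,0,0])

```text
t: 9.67
eef_pos: [0.5362, -0.1867, 0.2217]
tool_rot: [-0.0, 1.0, -0.028, -0.002]
contact_force: [0.4, -0.3, -1.3]
gripper_width: 0.17
```

Call:
move_arm(gripper=[0,0,0,0,0], xyz=[[0,0,0.5],[0,0,1],[0,0,1.5],[0,0,1.9],[0,0,1.9]], twist=[0,0,0,0,0])

```text
t: 10.08
eef_pos: [0.5368, -0.1869, 0.204]
tool_rot: [-0.0, 1.0, -0.028, -0.001]
contact_force: [0.3, 0.2, -1.7]
gripper_width: 0.17
```

```bash
python3 - <<'E'
from h import *
for i in range(4):
    s=save('scene','s7.png'); o=get_obs(); print(np.round(o['contact_force'],2),np.round(o['torque'],3))
p=s['pixels'][:,:,::-1]
cv2.imwrite('pics/s7z.png',cv2.resize(p[80:230,270:420],None,fx=4,fy=4,interpolation=cv2.INTER_CUBIC))
for q in ['rod_tip','tab_back']:
  for n in ['scene']: print(q,n,[(round(d['p'],2),np.round(d['centre'],4).tolist()) for d in spot_point(q,n)])
E
python3 go.py 0.537 -0.187 0.204 -0.056
```

```text
[ 0.19  0.02 -0.69] [-0.014  0.022  0.023]
[ 0.2   0.08 -1.26] [-0.044  0.036 -0.038]
[ 0.67 -0.33 -1.02] [ 0.016  0.03  -0.059]
[ 0.31  0.44 -0.74] [0.051 0.009 0.026]
rod_tip scene [(0.79, [0.6859, -0.192, 0.05]), (0.57, [0.331, -0.2857, 0.0072])]
tab_back scene [(0.4, [0.6631, -0.1938, 0.0622])]
t 10.38 pos [ 0.5374 -0.187   0.2052] yaw -0.0562 tilt [ 6.e-04 -2.e-04 -1.e+00] F [ 0.66 -0.18 -0.8 ] T [-0.05  0.05 -0.01] w 0.17
shift cm [-0.04  0.    0.12] twist -0.0002
```

View pics/s7z.png

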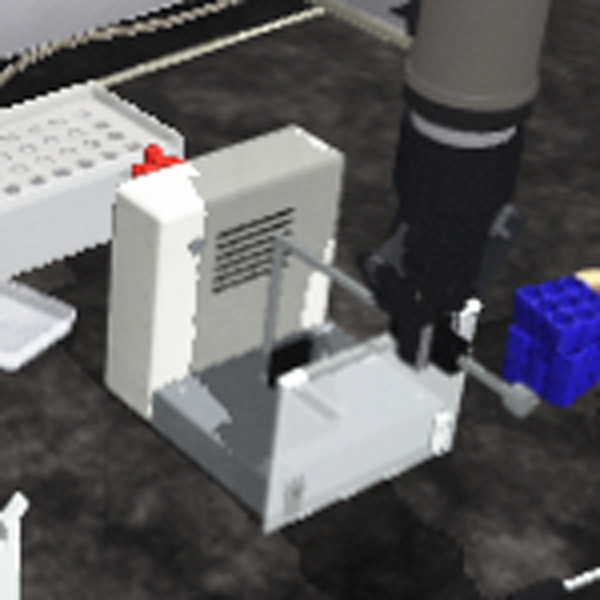

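Call:
move_arm(gripper=[0,0,0,0,0], xyz=[[-0.3,0,0],[-0.6,0,0],[-0.9,0,0],[-1.2,0,0],[-1.2,0,0]], twist=[0,0,0,0,0])

```text
t: 10.8
eef_pos: [0.5244, -0.1864, 0.2049]
tool_rot: [0.0, 1.0, -0.028, -0.0]
contact_force: [-0.2, -0.8, -0.7]
gripper_width: 0.166
```

Call:
move_arm(gripper=[0,0,0,0,0], xyz=[[-0.1,0,0],[-0.2,0,0],[-0.3,0,0],[-0.4,0,0],[-0.5,0,0]], twist=[0,0,0,0,0])

```text
t: 11.22
eef_pos: [0.5203, -0.186, 0.2049]
tool_rot: [0.0, 1.0, -0.028, 0.0]
contact_force: [-0.6, -1.6, -1.2]
gripper_width: 0.168
```

Call:
move_arm(gripper=[0,0,0,0,0], xyz=[[-0.1,0,0],[-0.2,0,0],[-0.3,0,0],[-0.4,0,0],[-0.5,0,0]], twist=[0,0,0,0,0])

```text
t: 11.63
eef_pos: [0.5157, -0.1857, 0.2051]
tool_rot: [0.0, 1.0, -0.028, 0.001]
contact_force: [3.5, -0.2, -3.3]
gripper_width: 0.166
```

```bash
python3 go.py 0.5374 -0.187 0.205 -0.056
```

```text
t 11.63 pos [ 0.5157 -0.1857  0.2051] yaw -0.0562 tilt [ 1.2e-03 -1.0e-04 -1.0e+00] F [ 3.51 -0.19 -3.26] T [-0.08 -0.75  0.02] w 0.166
shift cm [2.17 0.   0.01] twist -0.0002
```

Call:
move_arm(gripper=[0,0,0,0,0], xyz=[[-0.1,0,0],[-0.2,0,0],[-0.3,0,0],[-0.4,0,0],[-0.5,0,0]], twist=[0,0,0,0,0])

```text
t: 12.05
eef_pos: [0.5103, -0.1854, 0.205]
tool_rot: [0.0, 1.0, -0.028, 0.0]
contact_force: [3.2, 1.1, -1.8]
gripper_width: 0.171
```

```bash
python3 - <<'E'
from h import *
from go import plan
plan([.5374,-.187,.205])
for n in ['scene','top','wrist']:
    save(n,n+'8.png')
    for q in ['rod_tip','tab_back']: print(q,n,[(round(d['p'],2),np.round(d['centre'],4).tolist()) for d in spot_point(q,n)])
plan([.5374,-.187,.205])
p=cv2.imread('pics/scene8.png')
cv2.imwrite('pics/s8z.png',cv2.resize(p[80:230,270:420],None,fx=4,fy=4,interpolation=cv2.INTER_CUBIC))
E
```

```text
t 12.05 pos [ 0.5103 -0.1854  0.205 ] yaw -0.0561 tilt [ 3.e-04 -0.e+00 -1.e+00] F [ 3.19  1.09 -1.8 ] T [-0.04 -0.84 -0.03] w 0.171
shift cm [2.71 0.01 0.  ] twist None
rod_tip scene [(0.73, [0.6571, -0.192, 0.0535]), (0.51, [0.3309, -0.2874, 0.0102])]
tab_back scene [(0.52, [0.6512, -0.1903, 0.061])]
rod_tip top [(0.66, [0.6585, -0.1931, 0.0511]), (0.33, [0.5061, -0.1858, 0.1502])]
tab_back top [(0.7, [0.4805, 0.4038, 0.0012]), (0.44, [0.6573, -0.1912, 0.0615])]
rod_tip wrist [(0.72, [0.5714, -0.1909, -0.0003])]
tab_back wrist []
t 12.5 pos [ 0.5102 -0.1854  0.2049] yaw -0.0562 tilt [-4.e-04 -0.e+00 -1.e+00] F [ 2.94 -0.66 -1.34] T [ 0.08 -0.62  0.07] w 0.165
shift cm [ 2.73  0.   -0.01] twist None
```

View pics/s8z.png

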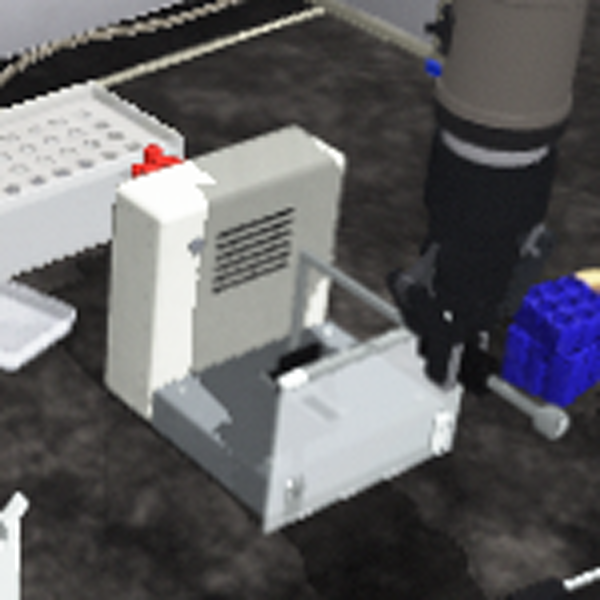

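Call:
move_arm(gripper=[0,0,0,0,0], xyz=[[-0.1,0,0],[-0.2,0,0],[-0.3,0,0],[-0.4,0,0],[-0.5,0,0]], twist=[0,0,0,0,0])

```text
t: 12.92
eef_pos: [0.5053, -0.1852, 0.2049]
tool_rot: [0.0, 1.0, -0.028, 0.0]
contact_force: [3.4, 0.1, -1.8]
gripper_width: 0.164
```

Call:
move_arm(gripper=[0,0,0,0,0], xyz=[[-0.05,0,0],[-0.1,0,0],[-0.15,0,0],[-0.2,0,0],[-0.25,0,0]], twist=[0,0,0,0,0])

```text
t: 13.33
eef_pos: [0.5028, -0.185, 0.2049]
tool_rot: [0.0, 1.0, -0.028, 0.0]
contact_force: [3.4, 0.7, -2.6]
gripper_width: 0.167
```

Call:
move_arm(gripper=[0,0,0,0,0], xyz=[[-0.04,0,0],[-0.08,0,0],[-0.12,0,0],[-0.16,0,0],[-0.2,0,0]], twist=[0,0,0,0,0])

```text
t: 13.75
eef_pos: [0.5008, -0.1849, 0.2049]
tool_rot: [-0.0, 1.0, -0.028, 0.0]
contact_force: [4.2, 0.1, -2.0]
gripper_width: 0.167
```

Call:
move_arm(gripper=[0,0,0,0,0], xyz=[[-0.04,0,0],[-0.08,0,0],[-0.12,0,0],[-0.16,0,0],[-0.2,0,0]], twist=[0,0,0,0,0])

```text
t: 14.17
eef_pos: [0.4988, -0.1848, 0.2049]
tool_rot: [0.0, 1.0, -0.028, 0.0]
contact_force: [3.2, 0.2, -2.4]
gripper_width: 0.166
```

Call:
move_arm(gripper=[0,0,0,0,0], xyz=[[-0.04,0,0],[-0.08,0,0],[-0.12,0,0],[-0.16,0,0],[-0.2,0,0]], twist=[0,0,0,0,0])

```text
t: 14.58
eef_pos: [0.4968, -0.1847, 0.2049]
tool_rot: [0.0, 1.0, -0.028, 0.0]
contact_force: [3.5, 1.1, -2.4]
gripper_width: 0.171
```

Call:
move_arm(gripper=[0,0,0,0,0], xyz=[[-0.04,0,0],[-0.08,0,0],[-0.12,0,0],[-0.16,0,0],[-0.2,0,0]], twist=[0,0,0,0,0])

```text
t: 15.0
eef_pos: [0.4948, -0.1846, 0.2049]
tool_rot: [-0.0, 1.0, -0.028, -0.0]
contact_force: [3.6, 0.6, -2.7]
gripper_width: 0.163
```

Call:
move_arm(gripper=[0,0,0,0,0], xyz=[[-0.04,0,0],[-0.08,0,0],[-0.12,0,0],[-0.16,0,0],[-0.2,0,0]], twist=[0,0,0,0,0])

```text
t: 15.42
eef_pos: [0.4932, -0.1845, 0.205]
tool_rot: [0.0, 1.0, -0.028, 0.001]
contact_force: [6.1, -1.0, -4.0]
gripper_width: 0.164
```

Call:
move_arm(gripper=[0,0], xyz=[[0,0,0],[0,0,0]], twist=[0,0])

```text
t: 15.58
eef_pos: [0.4932, -0.1845, 0.2049]
tool_rot: [0.0, 1.0, -0.028, 0.0]
contact_force: [6.8, 1.2, -3.7]
gripper_width: 0.164
```

Call:
move_arm(gripper=[0,0], xyz=[[-0.02,0,0],[-0.02,0,0]], twist=[0,0])

```text
t: 15.75
eef_pos: [0.4932, -0.1845, 0.205]
tool_rot: [0.0, 1.0, -0.028, 0.001]
contact_force: [6.4, -0.5, -4.4]
gripper_width: 0.167
```

Call:
move_arm(gripper=[0,0,0], xyz=[[-0.02,0,0],[-0.04,0,0],[-0.04,0,0]], twist=[0,0,0])

```text
t: 16.0
eef_pos: [0.4931, -0.1845, 0.205]
tool_rot: [0.0, 1.0, -0.028, 0.001]
contact_force: [7.7, -0.2, -5.1]
gripper_width: 0.167
```

Call:
move_arm(gripper=[0,0,0], xyz=[[-0.02,0,0],[-0.04,0,0],[-0.05,0,0]], twist=[0,0,0])

```text
t: 16.25
eef_pos: [0.4929, -0.1844, 0.205]
tool_rot: [0.0, 1.0, -0.028, 0.001]
contact_force: [8.3, -0.0, -7.2]
gripper_width: 0.168
```

Call:
move_arm(gripper=[0,0,0,0,0], xyz=[[0,0,0],[0,0,0],[0,0,0],[0,0,0],[0,0,0]], twist=[0,0,0,0,0])

```text
t: 16.67
eef_pos: [0.493, -0.1844, 0.205]
tool_rot: [0.0, 1.0, -0.028, 0.001]
contact_force: [7.8, -0.3, -6.7]
gripper_width: 0.165
```

Call:
move_arm(gripper=[0,0,0,0,0], xyz=[[-0.02,0,0],[-0.02,0,0],[-0.02,0,0],[-0.02,0,0],[-0.02,0,0]], twist=[0,0,0,0,0])

```text
t: 17.08
eef_pos: [0.4929, -0.1844, 0.205]
tool_rot: [0.0, 1.0, -0.028, 0.002]
contact_force: [9.9, -1.7, -7.4]
gripper_width: 0.165
```

Call:
move_arm(gripper=[0,0,0,0,0], xyz=[[0,0,0],[0,0,0],[0,0,0],[0,0,0],[0,0,0]], twist=[0,0,0,0,0])

```text
t: 17.5
eef_pos: [0.4929, -0.1844, 0.205]
tool_rot: [0.0, 1.0, -0.028, 0.002]
contact_force: [9.5, -0.2, -7.1]
gripper_width: 0.168
```

Call:
move_arm(gripper=[0,0,0,0,0], xyz=[[0,0,0],[0,0,0],[0,0,0],[0,0,0],[0,0,0]], twist=[0,0,0,0,0])

```text
t: 17.92
eef_pos: [0.4929, -0.1844, 0.2051]
tool_rot: [0.0, 1.0, -0.028, 0.002]
contact_force: [9.0, 0.3, -7.1]
gripper_width: 0.166
```

```bash
python3 - <<'E'
from h import *
from go import plan
for n in ['scene','top','wrist']:
    save(n,n+'9.png');plan([.5374,-.187,.205])
    for q in ['rod_tip','tab_back']: print(q,n,[(round(d['p'],2),np.round(d['centre'],4).tolist()) for d in spot_point(q,n)])
p=cv2.imread('pics/scene9.png')
cv2.imwrite('pics/s9z.png',cv2.resize(p[80:230,270:420],None,fx=4,fy=4,interpolation=cv2.INTER_CUBIC))
E
```

```text
t 17.97 pos [ 0.4929 -0.1844  0.205 ] yaw -0.056 tilt [ 3.1e-03 -3.0e-04 -1.0e+00] F [ 9.04 -1.17 -6.85] T [-0.02 -1.8   0.03] w 0.167
shift cm [4.46 0.01 0.02] twist None
rod_tip scene [(0.61, [0.6384, -0.1905, 0.0529]), (0.56, [0.3263, -0.2895, 0.0088])]
tab_back scene []
t 18.12 pos [ 0.4929 -0.1845  0.205 ] yaw -0.056 tilt [ 3.2e-03 -3.0e-04 -1.0e+00] F [ 8.9   0.06 -6.37] T [-0.06 -1.85  0.  ] w 0.167
shift cm [4.45 0.   0.02] twist None
rod_tip top [(0.5, [0.6423, -0.1926, 0.0498])]
tab_back top [(0.55, [0.6398, -0.1903, 0.0598])]
t 18.27 pos [ 0.4929 -0.1844  0.2051] yaw -0.056 tilt [ 3.2e-03 -3.0e-04 -1.0e+00] F [ 8.11 -1.16 -6.73] T [-0.05 -1.84 -0.  ] w 0.17
shift cm [4.46 0.01 0.02] twist None
rod_tip wrist [(0.59, [0.3285, -0.2891, 0.007])]
tab_back wrist []
```

View pics/s9z.png

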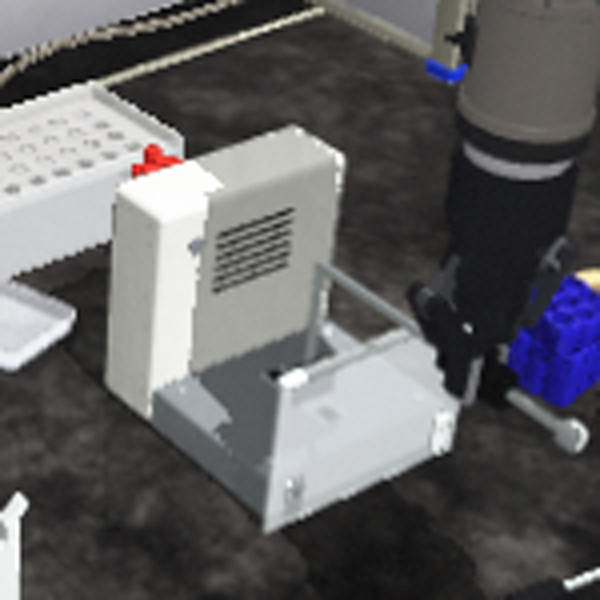

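View pics/wrist9.png

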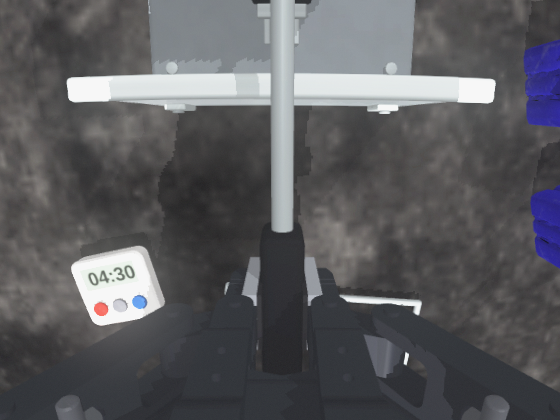

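Call:
move_arm(gripper=[0,0,0,0,0], xyz=[[0.1,0,0],[0.3,0,0],[0.6,0,0],[1,0,0],[1.5,0,0]], twist=[0,0,0,0,0])

```text
t: 18.78
eef_pos: [0.5059, -0.1855, 0.2046]
tool_rot: [0.0, 1.0, -0.028, -0.001]
contact_force: [0.2, -0.6, -1.5]
gripper_width: 0.171
```

Call:
move_arm(gripper=[0,0,0,0,0], xyz=[[0.3,0,0],[0.5,0,0],[0.5,0,-1],[0.5,0,-3],[0.5,0,-5]], twist=[0,0,0,0,0])

```text
t: 19.2
eef_pos: [0.5109, -0.1854, 0.2554]
tool_rot: [-0.0, 1.0, -0.028, -0.001]
contact_force: [0.9, -0.4, -0.0]
gripper_width: 0.164
```

Call:
move_arm(gripper=[0,0,0,0,0], xyz=[[0,0,-2],[0,0,-5],[0,0,-8],[0,0,-9.5],[0,0,-9.5]], twist=[0,0,0,0,0])

```text
t: 19.62
eef_pos: [0.5129, -0.1858, 0.3548]
tool_rot: [0.001, 1.0, -0.028, 0.004]
contact_force: [0.2, -0.4, -1.2]
gripper_width: 0.167
```

```bash
python3 - <<'E'
from h import *
from go import plan
for n in ['scene','top','wrist']:
    save(n,n+'10.png');plan([.602,.1512,.348],-.172)
    for q in ['rod_tip','tab_back']: print(q,n,[(round(d['p'],2),np.round(d['centre'],4).tolist()) for d in spot_point(q,n)])
p=cv2.imread('pics/scene10.png')
cv2.imwrite('pics/s10z.png',cv2.resize(p[50:230,270:420],None,fx=3.3,fy=3.3,interpolation=cv2.INTER_CUBIC))
E
```

```text
t 19.67 pos [ 0.5121 -0.1857  0.3523] yaw -0.0564 tilt [ 0.0041 -0.0013 -1.    ] F [-0.05  0.67 -1.28] T [ 0.01 -0.05  0.05] w 0.168
shift cm [  7.08 -34.15   0.42] twist 0.1156
rod_tip scene [(0.95, [0.6621, -0.1927, 0.202]), (0.8, [0.3294, -0.2889, 0.0071])]
tab_back scene []
t 19.82 pos [ 0.5106 -0.1854  0.3487] yaw -0.0562 tilt [-2.4e-03  6.0e-04 -1.0e+00] F [-0.78  0.11 -2.49] T [-0.03 -0.06 -0.  ] w 0.17
shift cm [  7.23 -34.12   0.07] twist 0.1158
rod_tip top [(0.68, [0.6606, -0.1918, 0.1958])]
tab_back top [(0.42, [0.6365, -0.1908, 0.0616])]
t 19.97 pos [ 0.5109 -0.1854  0.3486] yaw -0.0561 tilt [-2.4e-03  8.0e-04 -1.0e+00] F [ 0.19  0.   -0.86] T [-0.04 -0.03  0.01] w 0.169
shift cm [  7.2  -34.12   0.06] twist 0.1159
rod_tip wrist [(0.75, [0.3299, -0.2895, 0.0048])]
tab_back wrist [(0.64, [0.6402, -0.1895, 0.0596])]
```

View pics/s10z.png

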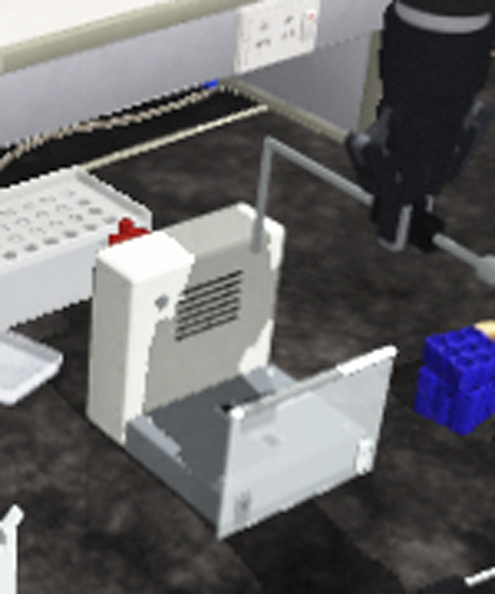

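View pics/wrist10.png

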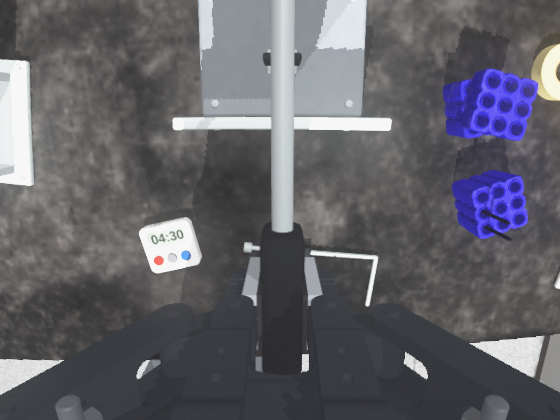

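Call:
move_arm(gripper=[0,0,0,0,0], xyz=[[0.6,-3,0],[1.3,-6.3,0],[2.1,-9.8,0],[2.8,-13.3,0],[3.6,-16.8,0]], twist=[0,0,0,0,0])

```text
t: 20.48
eef_pos: [0.5569, -0.0183, 0.3496]
tool_rot: [0.0, 1.0, -0.028, -0.0]
contact_force: [0.8, -0.9, -1.0]
gripper_width: 0.166
```

Call:
move_arm(gripper=[0,0,0,0,0], xyz=[[0.7,-3.5,0],[1.5,-7,0],[2.2,-10.5,0],[2.9,-14,0],[3.6,-17.3,0]], twist=[0.03,0.06,0.09,0.116,0.116])

```text
t: 20.9
eef_pos: [0.6026, 0.153, 0.3494]
tool_rot: [0.0, 0.996, -0.086, -0.0]
contact_force: [0.1, 0.3, -1.9]
gripper_width: 0.17
```

Call:
move_arm(gripper=[0,0,0,0], xyz=[[0,0,0],[0,0,0],[0,0,0],[0,0,0]], twist=[0,0,0,0])

```text
t: 21.23
eef_pos: [0.6026, 0.1491, 0.3495]
tool_rot: [0.001, 0.996, -0.087, -0.0]
contact_force: [1.1, 1.2, -1.7]
gripper_width: 0.165
```

```bash
python3 - <<'E'
from h import *
from go import plan
for n in ['scene','top','wrist']:
    save(n,n+'11.png');plan([.6028,.1517,.348],-.1722)
    for q in ['rod_tip']: print(q,n,[(round(d['p'],2),np.round(d['centre'],4).tolist()) for d in spot_point(q,n)])
p=cv2.imread('pics/scene11.png')
cv2.imwrite('pics/s11z.png',cv2.resize(p[60:280,200:320],None,fx=2.7,fy=2.7,interpolation=cv2.INTER_CUBIC))
E
```

```text
t 21.28 pos [0.6026 0.149  0.3497] yaw -0.1747 tilt [-3.e-04 -1.e-03 -1.e+00] F [-0.05 -0.62 -2.15] T [-0.06 -0.07 -0.  ] w 0.167
shift cm [-0.03 -0.27  0.17] twist -0.0025
rod_tip scene [(0.79, [0.3316, -0.2906, 0.008]), (0.61, [0.7501, 0.1259, 0.1957])]
t 21.38 pos [0.6026 0.1494 0.35  ] yaw -0.1743 tilt [ 1.e-04 -6.e-04 -1.e+00] F [-0.32 -0.79 -0.96] T [0.03 0.03 0.01] w 0.169
shift cm [-0.02 -0.23  0.2 ] twist -0.0021
rod_tip top [(0.58, [0.3237, -0.2897, 0.0055])]
t 21.48 pos [0.6026 0.1499 0.3501] yaw -0.1737 tilt [ 3.e-04 -3.e-04 -1.e+00] F [ 0.54 -0.1  -1.11] T [ 0.   -0.04  0.02] w 0.165
shift cm [-0.01 -0.18  0.21] twist -0.0015
rod_tip wrist []
```

View pics/s11z.png

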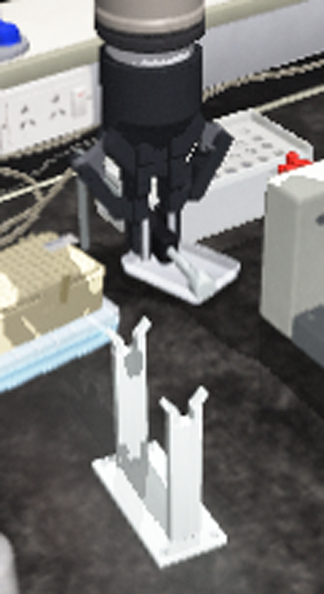

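View pics/wrist11.png

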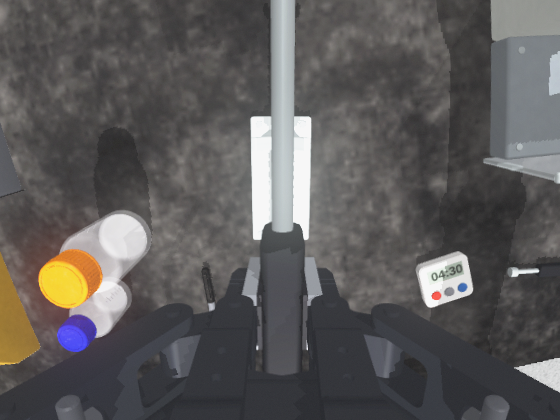

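Call:
move_arm(gripper=[0,0,0,0,0], xyz=[[0,-0.1,2.5],[0,-0.1,5.5],[0,-0.1,8.5],[0,-0.1,9.5],[0,-0.1,9.5]], twist=[0,0,0,0,0])

```text
t: 21.95
eef_pos: [0.6013, 0.151, 0.2521]
tool_rot: [0.001, 0.996, -0.086, -0.003]
contact_force: [-0.7, 0.1, -1.6]
gripper_width: 0.169
```

Call:
move_arm(gripper=[0,0,0], xyz=[[0,0,0],[0,0,0],[0,0,0]], twist=[0,0,0])

```text
t: 22.2
eef_pos: [0.6038, 0.1523, 0.2571]
tool_rot: [-0.001, 0.996, -0.086, 0.002]
contact_force: [-0.6, -0.4, -2.5]
gripper_width: 0.165
```

```bash
python3 - <<'E'
from h import *
from go import plan
for n in ['scene','wrist']:
    save(n,n+'12.png');plan([.6028,.1517,.2045],-.1722)
p=cv2.imread('pics/scene12.png')
cv2.imwrite('pics/s12z.png',cv2.resize(p[130:280,210:310],None,fx=4,fy=4,interpolation=cv2.INTER_CUBIC))
E
```

```text
t 22.25 pos [0.6036 0.1522 0.2569] yaw -0.1723 tilt [ 3.2e-03  9.0e-04 -1.0e+00] F [ 0.48  1.08 -1.86] T [-0.   -0.03  0.01] w 0.169
shift cm [-0.09  0.07  5.24] twist -0.0001
t 22.3 pos [0.6034 0.1522 0.2565] yaw -0.1723 tilt [ 2.6e-03  7.0e-04 -1.0e+00] F [-0.37 -0.62  0.06] T [-0.02 -0.08  0.01] w 0.171
shift cm [-0.07  0.06  5.2 ] twist -0.0001
```

View pics/s12z.png

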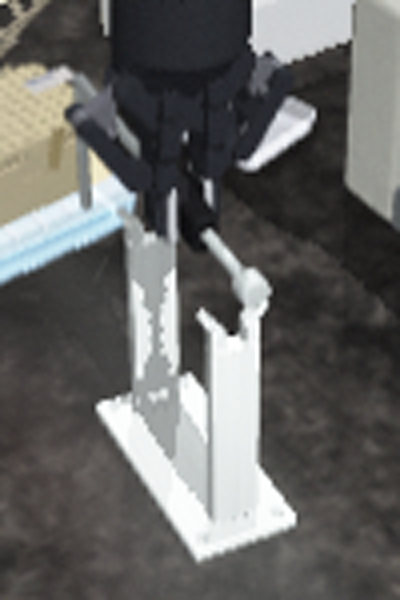

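View pics/wrist12.png

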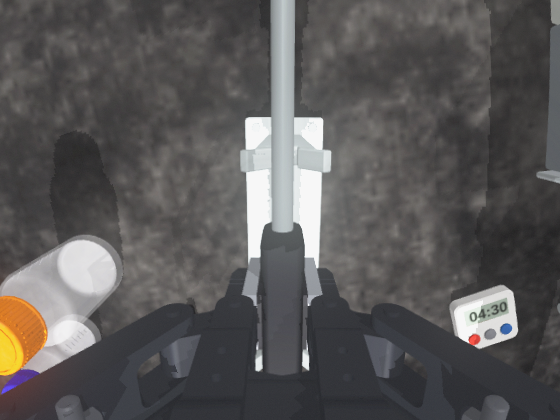

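Call:
move_arm(gripper=[0,0,0,0,0], xyz=[[0,0.05,1],[0,0.05,2],[0,0.05,3],[0,0.05,3.5],[0,0.05,3.5]], twist=[0,0,0,0,0])

```text
t: 22.72
eef_pos: [0.6016, 0.151, 0.2176]
tool_rot: [0.001, 0.996, -0.086, -0.002]
contact_force: [-0.7, 0.7, -1.8]
gripper_width: 0.168
```

Call:
move_arm(gripper=[0,0,0,0,0], xyz=[[0,0,0.4],[0,0,0.8],[0,0,1.2],[0,0,1.5],[0,0,1.5]], twist=[0,0,0,0,0])

```text
t: 23.13
eef_pos: [0.6026, 0.1514, 0.2046]
tool_rot: [0.0, 0.996, -0.086, -0.0]
contact_force: [-0.9, 0.2, -1.2]
gripper_width: 0.171
```

```bash
python3 - <<'E'
from h import *
from go import plan
for n in ['scene','wrist']:
    save(n,n+'13.png');plan([.6028,.1517,.2041],-.1722)
p=cv2.imread('pics/scene13.png')
cv2.imwrite('pics/s13z.png',cv2.resize(p[130:280,210:310],None,fx=4,fy=4,interpolation=cv2.INTER_CUBIC))
E
```

```text
t 23.18 pos [0.6027 0.1514 0.2048] yaw -0.1723 tilt [-1.e-04 -0.e+00 -1.e+00] F [-0.49 -0.97 -0.69] T [ 0.   -0.01  0.04] w 0.172
shift cm [ 0.01 -0.03  0.07] twist -0.0001
t 23.23 pos [0.6027 0.1514 0.2049] yaw -0.1722 tilt [ 1.e-04 -0.e+00 -1.e+00] F [ 0.46  0.49 -1.29] T [ 0.01 -0.07  0.  ] w 0.17
shift cm [ 0.01 -0.03  0.08] twist 0.0
```

View pics/s13z.png

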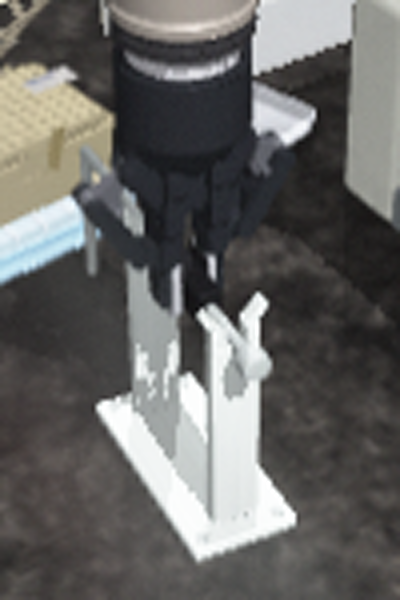

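Seated but still about 1 mm high: ease down till it bears, then release slightly.

Call:
move_arm(gripper=[0,0,0], xyz=[[0,0,0.05],[0,0,0.1],[0,0,0.1]], twist=[0,0,0], squeeze=40)

```text
t: 23.48
eef_pos: [0.6027, 0.1514, 0.2043]
tool_rot: [-0.0, 0.996, -0.086, 0.0]
contact_force: [-1.0, -0.9, 2.0]
gripper_width: 0.164
```

Call:
move_arm(gripper=[0.25,0.3,0.35,0.4,0.4], xyz=[[0,0,0],[0,0,0],[0,0,0],[0,0,0],[0,0,0]], twist=[0,0,0,0,0])

```text
t: 23.9
eef_pos: [0.6027, 0.1514, 0.2039]
tool_rot: [0.0, 0.996, -0.086, 0.0]
contact_force: [0.1, 0.2, 0.6]
gripper_width: 0.402
```

```bash
python3 - <<'E'
from h import *
from go import plan
for n in ['scene','wrist']:
    save(n,n+'14.png');plan([.6028,.1517,.2041],-.1722)
p=cv2.imread('pics/scene14.png')
cv2.imwrite('pics/s14z.png',cv2.resize(p[130:280,210:310],None,fx=4,fy=4,interpolation=cv2.INTER_CUBIC))
E
```

```text
t 23.95 pos [0.6027 0.1514 0.2038] yaw -0.1722 tilt [-0.  0. -1.] F [ 0.5  -0.08  0.16] T [-0.01 -0.02  0.  ] w 0.398
shift cm [ 0.01 -0.03 -0.03] twist -0.0
t 24.0 pos [0.6027 0.1513 0.2039] yaw -0.1723 tilt [ 1.e-04 -0.e+00 -1.e+00] F [-0.24  0.   -0.34] T [ 0.01 -0.02 -0.01] w 0.402
shift cm [ 0.01 -0.04 -0.02] twist -0.0001
```

View pics/s14z.png

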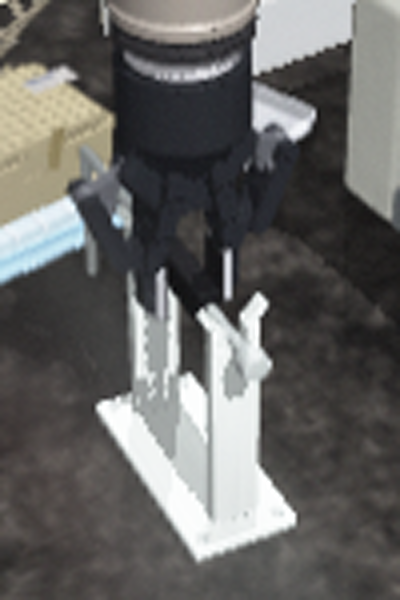

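View pics/wrist14.png

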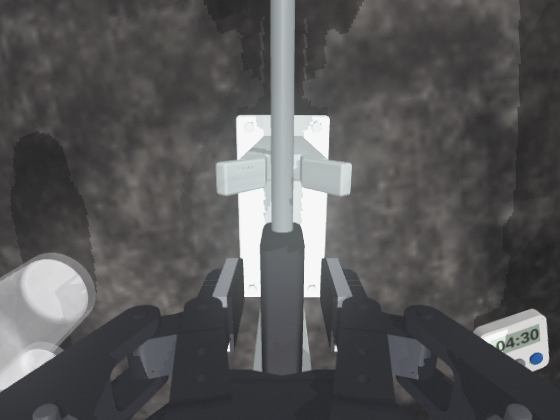

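Rod lies in both forks, jaws clear of it on both sides; lift straight away while open.

Call:
move_arm(gripper=[0.7,0.7,0.7,0.7,0.7], xyz=[[0,0,0],[0,0,-0.5],[0,0,-2],[0,0,-4.5],[0,0,-8]], twist=[0,0,0,0,0])

```text
t: 24.42
eef_pos: [0.6013, 0.1509, 0.2826]
tool_rot: [0.001, 0.996, -0.086, -0.002]
contact_force: [1.7, -0.3, -0.3]
gripper_width: 0.701
```

Call:
move_arm(gripper=[0.7,0.7,0.7,0.7,0.7], xyz=[[0,0,-3],[0,0,-6],[0,0,-9],[-3,0,-9],[-6,0,-9]], twist=[0,0,0,0,0])

```text
t: 24.83
eef_pos: [0.5444, 0.1617, 0.3764]
tool_rot: [-0.001, 0.996, -0.087, 0.002]
contact_force: [-0.8, 1.0, -0.1]
gripper_width: 0.701
```

Call:
move_arm(gripper=[0.7,0.7,0.7,0.7,0.7], xyz=[[-3,0,0],[-6,0,0],[-6,0,0],[-6,0,0],[-6,0,0]], twist=[0,0,0,0,0])

```text
t: 25.25
eef_pos: [0.485, 0.1717, 0.3745]
tool_rot: [-0.0, 0.996, -0.086, 0.001]
contact_force: [0.4, -0.3, -0.7]
gripper_width: 0.706
```

```bash
python3 - <<'E'
from h import *
from go import plan
for n in ['scene','top']:
    save(n,n+'15.png');plan([.6028,.1517,.2041],-.1722)
    for q in ['rod','rod_tip','tab_back','timer','marker','bottle_tall','bottle_small']: print(q,n,[(round(d['p'],2),np.round(d['centre'],4).tolist()) for d in spot_point(q,n)][:2])
p=cv2.imread('pics/scene15.png')
cv2.imwrite('pics/s15z.png',cv2.resize(p[100:280,220:400],None,fx=3.3,fy=3.3,interpolation=cv2.INTER_CUBIC))
p=cv2.imread('pics/top15.png')
cv2.imwrite('pics/t15z.png',cv2.resize(p[130:245,235:435],None,fx=4,fy=4,interpolation=cv2.INTER_CUBIC))
E
```

```text
t 25.3 pos [0.4854 0.1716 0.3743] yaw -0.1732 tilt [ 1.e-03  2.e-04 -1.e+00] F [-0.31  0.59 -0.32] T [-0.02  0.05 -0.05] w 0.699
shift cm [11.9  -0.06 17.03] twist -0.001
rod scene [(0.82, [0.6054, 0.1523, 0.1491]), (0.68, [0.4149, -0.1896, 0.0047])]
rod_tip scene [(0.95, [0.75, 0.1266, 0.0526]), (0.63, [0.3309, -0.2879, 0.0107])]
tab_back scene []
timer scene [(0.61, [0.4315, -0.0368, 0.0007])]
marker scene [(0.73, [0.4357, 0.2729, 0.004])]
bottle_tall scene [(0.86, [0.5588, 0.3596, 0.0011]), (0.37, [0.4355, 0.2722, 0.0026])]
bottle_small scene [(0.67, [0.4871, 0.4039, -0.0002])]
t 25.7 pos [0.4846 0.1719 0.3737] yaw -0.1724 tilt [-4.e-04  0.e+00 -1.e+00] F [0.94 0.32 0.24] T [ 0.01  0.07 -0.08] w 0.698
shift cm [11.99 -0.04 16.96] twist -0.0002
rod top [(0.62, [0.4124, -0.195, 0.0061])]
rod_tip top [(0.68, [0.5707, -0.1927, 0.0012]), (0.59, [0.3244, -0.2912, 0.0046])]
tab_back top [(0.66, [0.639, -0.1912, 0.0628])]
timer top [(0.72, [0.4315, -0.0398, 0.0009])]
marker top [(0.5, [0.441, 0.2741, -0.0011])]
bottle_tall top [(0.64, [0.5669, 0.3622, 0.0009]), (0.29, [0.5686, -0.1878, 0.0004])]
bottle_small top [(0.75, [0.4816, 0.4065, 0.0007])]
```

View pics/s15z.png

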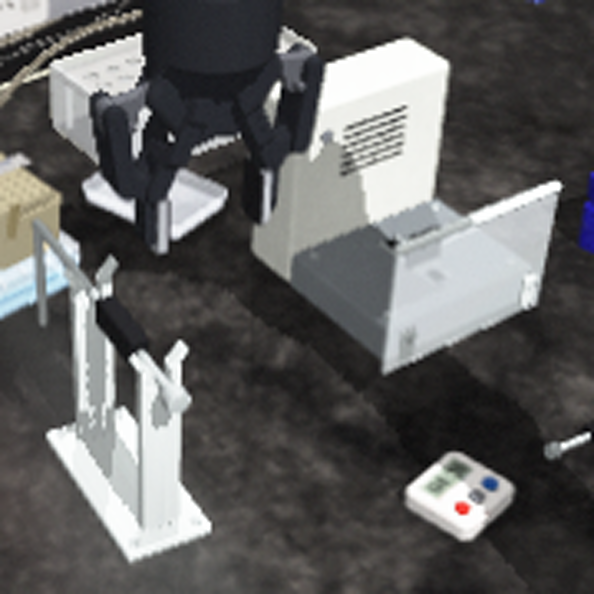

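View pics/t15z.png

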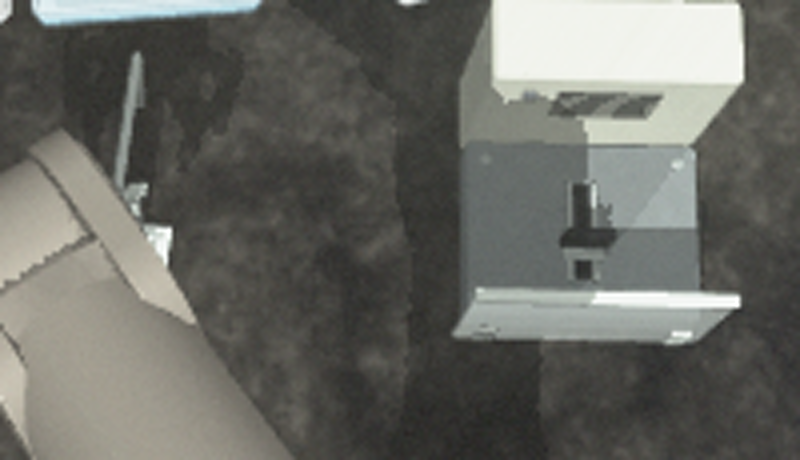

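```bash
python3 -c "
from station import *
print(hand_in())"
```

```text
the job is handed in; nothing more can be done
None
```

The slide is at its stop and was held there at the latching pull. The rod is back in both forks of its rest, and I handed the job in at about 26 s with the gripper clear.

- **Drag:** I took the larger rod from the rest, reached over the guard and hooked the leg behind the tab. The slide moved at 3 to 4 N for about 24 mm, until the motion stopped and the force rose.
- **Hold:** The pull along the slide read 6 to 8 N for about 1.5 s. It then read 8 to 10 N for about another 1.2 s, and no reading went above 9.9 N. About 5 N of extra downward force also showed at the tool, probably friction of the leg on the tab. Counting it, the total was about 11 N, still under 12 N.
- **Last checks:**
  - The tab stayed where I left it, with its back face at about x = 0.639 in the top view.
  - The rod reads within about 4 mm of its starting place.
  - The timer, marker and both bottles have not moved, within the accuracy of the networks.
  - No reading showed force on the guard.
- **Not confirmed:** There is no direct sign that the latch caught; I judged it only from the hold and the slide staying put. In the last pictures the networks missed the tab in the scene view and the rod in the top view, where the arm hid it. For each of those I relied on the other camera.

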